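# Lift the tablet cassette out of the dispenser

### The arm

A 6-joint arm with a two-finger parallel gripper is mounted at the origin on the work surface. World frame = base frame: x ahead of the robot, y to its left, z up, the work surface at z = 0. Lengths are in m, angles in degrees, forces in N, time in s.
With the tool pointing down it reaches from about 0.35 to 0.875 m from the base axis. Payload 4.2 kg.
Tool frame: the origin (TCP) lies midway between the tips of the shut fingers; the grasp point (between the pads) lies 19 mm behind it; z points along the fingers, y is the direction in which the jaws open and shut (so a half turn about z gives the same grasp; the last joint's range is limited). The gripper opens to 87 mm and grips with 3 to 60 N. Pads are 19 mm wide; open, the fingers measure 117 mm over their backs; the gripper's body (75 mm by 190 mm) begins 51 mm behind the grasp point.
Start: joints at [-60.413, 22.042, 0.453, 0, -68.411, -14.817], TCP at [0.159, -0.604, 0.223] pointing down, gripper open.
Joint ranges: [-179.83, 179.83], [-69.29, 118.12], [-61.27, 80.66], [-181.25, 117.63], [-171.15, -9.14], [-177.46, 177.46]. Speed limits (degrees/s): [159.86, 159.86, 180, 180, 180, 180].

### API

Orientations are given as a 3x3 rotation matrix whose columns are the frame's x, y, z axes.
In Python, from station import r gives the robot as it stands.
- The arm moves only by the tool play_rows, never from a script. Its argument "commands" is a list that holds one entry, the list of rows, each a list of 7 numbers: the shift along the world's x, y, z in m, then the turn, a rotation vector about the world's x, y, z in rad, then the closure, from 0 (fully open) to 1 (shut). A call has 1 to 5 rows; each row is the pose to reach, as a shift and turn from the pose commanded when the call began; what a row does not reach only later rows make up. A row lasts 1/10 s, in which the tool goes at most 50 mm and 8.59 degrees, less where a joint would pass 70% of its speed; a pose out of reach is approached as far as the arm can. A call with a gripper value outside its range is refused whole. The fingers move at their own pace and stop on an object; the grip force is fixed at half the most. Time passes only in rows, so rows that repeat a pose let the fingers close. It gives the time, the measured TCP pose, the force and the opening at its end, in the units of the state.
- r.sense(): the state, without advancing time (a new reading comes with each control period).
- r.capture(name): name is "scene" or "top" or "wrist"; returns a dict with "image" (480x640x3 uint8, red, green, blue), "range_z" (480x640 float32, m along the optical axis (not along the pixel's ray), 0 where there is no reading), "intrinsics" (3x3 intrinsics, pixels), "extrinsics" (4x4, takes a point from camera to world coordinates); the wrist camera has in their place "mount" (4x4, takes a point from camera to tool coordinates, whose origin is the TCP and whose axes are the flange's). Camera axes: x right, y up, looking along -z (the intrinsics and any distortion apply to the point x, -y, -z); pixel columns grow to the right and rows downward; lengths in m; the calibration is good to about 2 mm. A picture is of the moment at which its call begins: read the wrist's pose just before it.
- r.finish_job(): hands the job in, once; it reports no verdict.
The state is a dict: "time_s": time; "joints": joint angles; "joint_velocities": joint speeds; "effort": joint torques, N m; "tcp_pos": TCP position; "ee_rot": TCP orientation; "wrist_force": force on the tool from outside, world axes, zero at the start; "moment": the same for the moment, N m; "gripper_width": opening from 0.0 (shut) to 1.0 (fully open).
Only numpy, scipy, OpenCV 4.12 (cv2) and the standard library are available. Lean on these libraries where they do the work, as an engineer would, in place of code of your own. Each camera call takes 0.05 s, during which the arm holds its last target. There are 200 camera calls.

### The job

Work the thin blade of the spatula into the notch under the front edge of the tablet dispenser's cover, lever the cover up with it and swing the cover back past upright so that it stays open, then lay the spatula down on the table. Pinch the two side catches of the tablet cassette inside together, lift the cassette up clear above the dispenser, and finish while still holding it there, upright and still, with both catches pinched in. Leave the bottles and the carton where they are.

Things in the scene. Friction and masses are not known exactly. Their poses are not given: they have to be found in the camera images.
- dispenser: White desktop tablet dispenser, fixed: open-topped box 122 by 156 by 80 mm high, walls 6, closed by a flat cover. Origin on the table; outer faces at x = -56 (front: display, outlet slot, pry notch), x = 66 (rear, hinge), y = -78 and 78. Inside, a deck at height 30 with a socket where the cassette stands, centred at x = 0, y = 0. The space over the deck is 110 by 144, 50 deep.
- notch (a point): Centre of the pry notch in the top of the dispenser's front wall, at (-56, 0, 75) mm in the dispenser's frame: a level slot 50 wide (y), 10 high (z 70 to 80), open to the inside through the 6 mm wall, bounded above by the cover. Nothing stands behind it under the shut cover (cassette's top at z 66).
- cover (a joint): Angle of the flat grey cover (122 by 156 by 4 mm, 70 g), rad: 0 shut, 1.57 upright, 1.92 stop leaning back. It turns about the top rear edge of the dispenser and is stiff (about 0.06 N m of friction): about 1 N upwards at the front edge moves it, and it stays where it is left.
- cover_edge (a point): Middle of the cover's free front edge, on its underside; it moves with the cover, 122 mm from the hinge line.
- cover_hinge (a point): Middle of the cover's hinge line, at (66, 0, 80.5) mm in the dispenser's frame; the line runs along y. Its axes turn with the cover.
- spatula: Tablet spatula lying on the table, 175 mm long, 50 to 80 g. Origin on the table under the handle's middle, x towards the blade. Black handle 100 long (x -50 to 50), 16 wide, 18 high, best gripped at x = 0 to 20. Flat steel blade from the handle to x = 125, 20 wide, 2.5 thick, its middle 9.25 above the handle's underside.
- blade_tip (a point): Middle of the blade's end, at (125, 0, 9.25) mm in the spatula's frame.
- cassette: White cassette, brown window on top, 64 (x) by 36 (y) by 56 mm high, 0.1 to 0.2 kg, aligned with the dispenser. Origin at its underside's centre, 10 above the table when seated (top at 66). Play in the socket 2. Lugs reach y = -29.5 and 29.5 up to height 22. The catches' teeth hook under the deck: it lifts out only with both catches pushed in 4 or more; clear of the rim after rising 75.
- catch_left (a joint): Travel of the catch on the cassette's +y side, m: 0 sprung out, 0.008 pushed fully in against the cassette's body (2 N to start, 5 N fully in). It slides straight inwards and springs back when let go.
- catch_right (a joint): The same for the catch on the -y side; it slides towards +y.
- pad_left (a point): Middle of the left catch's ribbed finger pad, on its outer face at (0, 30, 43) mm in the cassette's frame when out. The flat pad is 26 wide (x) and reaches from the deck up to cassette height 54. The two pads stand 60 apart when out, 44 when both are fully in.
- pad_right (a point): The same for the right catch, at (0, -30, 43) mm in the cassette's frame when out.
- bottle_a: Brown medicine bottle with white cap, 52 across, 105 mm high, standing on the table; bystander. Origin at the centre of its underside.
- bottle_b: A second bottle like it; bystander.
- carton: Flat medicine carton, 60 by 110 by 32 mm high, lying on the table; bystander. Origin at the centre of its underside.
Things that resemble listed ones, but are neither listed nor needed, are in the scene too. Of the things that look like the spatula, take the one that is farthest to the robot's right at the start.

How it is judged (in metres and radians):
On the way, in this order (a step that is already met when the one before it is completed fails the run):
1. the spatula's blade is levering the cover up (value of joint cover between 0.15 and 1.2 rad and contact force between spatula and cover above 0.1 N), for 0.1 s.
2. the cover is swung back past upright (value of joint cover above 1.57 rad), for 0.2 s.
3. both catches are pinched in by the fingers with the cassette still in its socket (value of joint each of catch_left, catch_right above 0.004 m and contact force between the fingers and cassette above 1 N and z of cassette in the frame of dispenser below 0.025 m), for 0.1 s.
At the end, for the whole second after the job is handed in: Cassette held in the fingers, both catches at least 4 mm in, its underside at least 85 mm above the table, within 20 degrees of upright, still, touching neither dispenser nor spatula; cover open more than 1.45 rad; spatula at rest on the table (z of cassette in the frame of dispenser above 0.085 m and value of joint each of catch_left, catch_right above 0.004 m and contact force between the fingers and cassette above 1 N and contact force between cassette and dispenser below 0.05 N and contact force between each of cassette, the fingers and spatula below 0.05 N and angle between cassette's own z axis and vertical below 0.35 rad and linear speed of cassette below 0.05 m/s and value of joint cover above 1.45 rad and height (world z) of spatula below 0.03 m and height (world z) of blade_tip below 0.04 m and linear speed of spatula below 0.03 m/s); the arm keeps its last pose, push and grip.
It fails at once if a bystander is pushed more than 3 cm or knocked over (distance of any of bottle_a, bottle_b, carton from where it was at the start of the episode above 0.03 m or angle between any of bottle_a, bottle_b's own z axis and vertical above 0.5 rad).
It also fails if it takes over 58 s, if anything falls off the work surface, if the arm or the gripper's body presses on something with over 40 N, if the wrist force passes 120 N, or if a joint passes its speed limit or range.

## Working session

There is one attempt and no reset: what is moved stays moved. The work goes in short steps, Python scripts to look and compute and a tool call to move; the robot and the scene stay as the last step left them, time stands still between calls to the robot, and variables do not carry over. Pictures are saved under pics/ and viewed, about 8 in all and at most 12, crops included, and the job is handed in when it is done.

Besides the shell and the picture viewer there is one more tool, called after ">>>" as name([rows], argument=value, ...), one row to a line, values as JSON. play_rows: Moves the arm, as the interface text tells. Its arguments: {"type":"object","properties":{"commands":{"type":"array","items":{"type":"array","items":{"type":"array","items":{"type":"number"}}}}},"required":["commands"]}

```bash
mkdir -p pics; ls; python3 - <<'E'
from station import r
import cv2,numpy as np
s=r.sense();print(s)
for n in("top","scene"):
    c=r.capture(n);np.savez(f"{n}0.npz",**c);cv2.imwrite(f"pics/{n}0.png",c["image"][:,:,::-1]);print(c["intrinsics"],c["extrinsics"])
E
```

```text
pics
{'time_s': 0.0, 'joints': array([-6.04144417e+01,  2.20932310e+01,  3.80291616e-01, -2.94005637e-02,
       -6.84117094e+01, -1.48174794e+01]), 'joint_velocities': array([ 0.04082582, -0.01510962, -0.02784506, -0.04820295,  0.09115834,
       -0.05701244]), 'effort': array([-3.28072792e-04, -3.90661061e+01,  1.87402904e+01,  4.21990603e+00,
        1.10300398e-02, -1.86458001e-04]), 'tcp_pos': array([ 0.15919429, -0.60376443,  0.22143602]), 'ee_rot': array([[-9.67013765e-01, -2.54723270e-01, -6.59155111e-04],
       [-2.54724105e-01,  9.67011429e-01,  2.12741899e-03],
       [ 9.55074027e-05,  2.22514615e-03, -9.99997520e-01]]), 'wrist_force': array([ 0.13026448,  0.08289655, -0.12100669]), 'moment': array([ 0.00953245,  0.0309298 , -0.01480824]), 'gripper_width': 1.0006059767203153}
[[518.01554933   0.         313.47867423]
 [  0.         518.01554933 230.01849325]
 [  0.           0.           1.        ]] [[-0.00530482  0.99015641 -0.13986473  0.45909388]
 [-0.99970012 -0.00190737  0.02441381  0.04497504]
 [ 0.02390672  0.1399523   0.9898696   1.1807888 ]
 [ 0.          0.          0.          1.        ]]
[[612.50350793   0.         325.47778589]
 [  0.         612.50350793 245.2453586 ]
 [  0.           0.           1.        ]] [[ 0.80271697 -0.36447114  0.47202357  1.33198689]
 [ 0.59615006  0.46940569 -0.65135505 -0.96926448]
 [ 0.01582957  0.80425063  0.59407941  0.99031008]
 [ 0.          0.          0.          1.        ]]
```

View pics/top0.png

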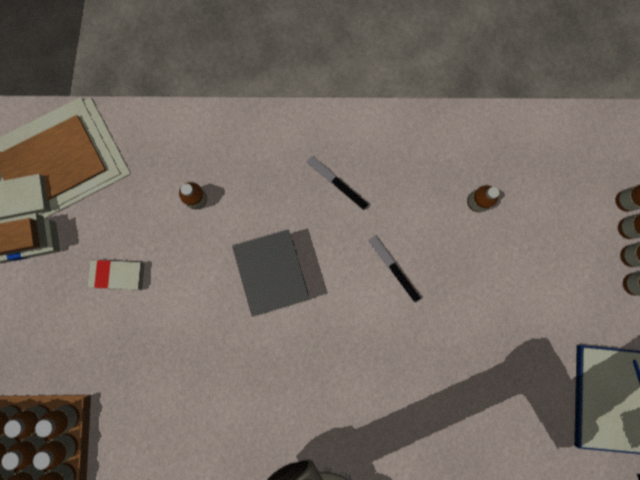

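View pics/scene0.png

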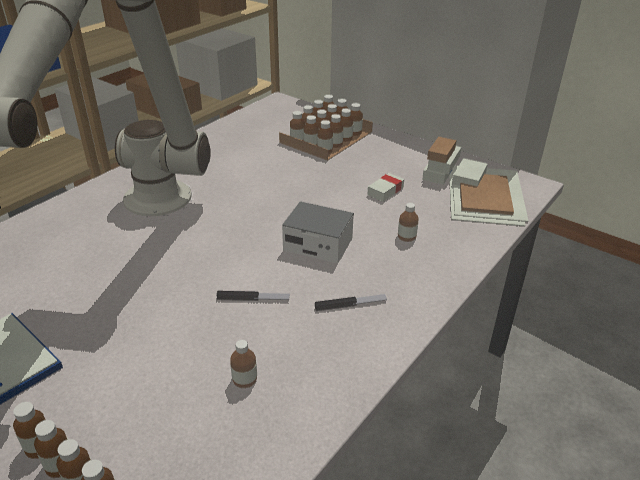

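The top view (up is +x, right is −y) shows the dispenser cover with corners at (234,245), (290,231), (309,297) and (253,314). Its front faces right, as the scene view shows with the display there. The spatula to take is the one at (370–420, 237–300), with its blade at the upper left. The bottles are at (190,193) and (485,197), and the carton is at (117,275).

```bash
cat > h.py <<'E'
import numpy as np,cv2
def cloud(c,E=None):
    K=c["intrinsics"];E=c["extrinsics"] if E is None else E
    z=c["range_z"];v,u=np.mgrid[:z.shape[0],:z.shape[1]]
    p=np.stack([(u-K[0,2])/K[0,0]*z,-(v-K[1,2])/K[1,1]*z,-z],-1)
    return p@E[:3,:3].T+E[:3,3]
def rect(p):
    r=cv2.minAreaRect((p[:,:2]*1000).astype(np.float32)); return r,cv2.boxPoints(r).round(1).tolist()
E
python3 - <<'E'
from h import *
for n in("top","scene"):
    c=dict(np.load(f"{n}0.npz"));P=cloud(c);ok=c["range_z"]>0;im=c["image"].astype(int)
    X,Y,Z=P[...,0],P[...,1],P[...,2]
    if n=="top":
        m=np.zeros_like(ok);m[215:330,220:335]=1
        print("table z",np.median(Z[300:340,100:200]))
        m1=(m&ok&(Z>.07)).astype(np.uint8)
        print("cover",np.median(Z[m1>0]),rect(P[m1>0]),P[m1>0].mean(0))
        for a in((225,310,360,430),(150,215,300,375)):
            s=np.zeros_like(ok);s[a[0]:a[1],a[2]:a[3]]=1
            hd=s&(im.sum(-1)<130); 
            q=P[hd];print("handle",len(q),q.mean(0),np.median(q[:,2]),rect(q))
            bl=s&(Z>.004)&~hd;q=P[bl];print("blade",len(q),q.mean(0),rect(q) if len(q) else 0)
    else:
        m=(ok&(Z>.075)&(Z<.095)&(abs(X-.45)<.14)&(abs(Y-.13)<.14)&(np.ptp(im,-1)<25))
        print("scene cover",m.sum(),np.median(Z[m]),rect(P[m]),P[m].mean(0))
        for a in((285,305,215,292),(290,313,313,388)):
            s=np.zeros_like(ok);s[a[0]:a[1],a[2]:a[3]]=1
            hd=s&(im.sum(-1)<130);q=P[hd];print("handle",len(q),q.mean(0),rect(q))
            q=P[s&(Z>.006)];print('all',q.mean(0),rect(q))
    for nm,a in (dict(ba=(180,210,178,205),bb=(183,212,468,500),carton=(258,292,88,145)) if n=="top" else {}).items():
        s=np.zeros_like(ok);s[a[0]:a[1],a[2]:a[3]]=1;q=P[s&(Z>.02)];print(nm,q.mean(0),q.max(0))
E
```

```text
table z 0.00015631568508733817
cover 0.08463604691512527 (((523.87939453125, 110.21826171875), (156.0582275390625, 125.810302734375), 16.33219337463379), [[431.29998779296875, 148.60000610351562], [466.70001220703125, 27.899999618530273], [616.4000244140625, 71.80000305175781], [581.0999755859375, 192.5]]) [0.52314812 0.1100774  0.08462512]
handle 317 [ 0.50521725 -0.18780546  0.01755543] 0.017989896864283317 (((505.9006042480469, -188.96961975097656), (97.82096099853516, 20.708026885986328), 36.19907760620117), [[460.29998779296875, -209.5], [472.5, -226.1999969482422], [551.5, -168.39999389648438], [539.2999877929688, -151.6999969482422]])
blade 623 [ 0.55346836 -0.14858649  0.04024773] (((541.0010375976562, -100.43998718261719), (290.8001403808594, 191.1637420654297), 89.98958587646484), [[445.3999938964844, -245.8000030517578], [636.5999755859375, -245.89999389648438], [636.5999755859375, 44.900001525878906], [445.3999938964844, 45.0]])
handle 304 [ 0.70797533 -0.0670233   0.02507226] 0.018018489479647792 (((592.3080444335938, -36.53724670410156), (91.14258575439453, 298.75436401
[... 1323 characters left out ...]
0.02257721] (((948.3031005859375, -522.7939453125), (175.57391357421875, 1164.2041015625), 49.25096130371094), [[450.0, -209.3000030517578], [1332.0, -969.2999877929688], [1446.5999755859375, -836.2999877929688], [564.5999755859375, -76.30000305175781]])
handle 0 [nan nan nan] (((0.0, 0.0), (0.0, 0.0), 0.0), [[0.0, 0.0], [0.0, 0.0], [0.0, 0.0], [0.0, 0.0]])
all [ 0.74156211 -0.0581886   0.02648815] (((987.9609375, -506.397705078125), (166.56088256835938, 1141.3394775390625), 28.31876564025879), [[643.9000244140625, -43.5], [1185.4000244140625, -1048.300048828125], [1332.0, -969.2999877929688], [790.5999755859375, 35.5]])<stdin>:20: RuntimeWarning: Mean of empty slice.
  ret = um.true_divide(
```

>>> play_rows([
  [[0.03,0.036,0,0,0,0.075,0],[0.06,0.072,0,0,0,0.15,0],[0.09,0.108,0,0,0,0.225,0],[0.12,0.144,0,0,0,0.3,0],[0.15,0.18,0,0,0,0.374,0]],
])

```text
time_s: 0.6
tcp_pos: [0.3101, -0.4226, 0.2222]
ee_rot: [[-0.805, -0.593, -0.0], [-0.593, 0.805, 0.001], [-0.0, 0.001, -1.0]]
wrist_force: [0.6, -0.4, 0.3]
gripper_width: 0.996
```

>>> play_rows([
  [[0.03,0.035,0,0,0,0,0],[0.06,0.07,-0.01,0,0,0,0],[0.09,0.105,-0.02,0,0,0,0],[0.12,0.14,-0.03,0,0,0,0],[0.15,0.175,-0.04,0,0,0,0]],
])

```text
time_s: 1.1
tcp_pos: [0.4601, -0.2476, 0.182]
ee_rot: [[-0.807, -0.591, -0.0], [-0.591, 0.807, 0.0], [0.0, 0.0, -1.0]]
wrist_force: [1.5, -1.0, 0.4]
gripper_width: 1.0
```

>>> play_rows([
  [[0.025,0.03,-0.01,0,0,0,0],[0.05,0.06,-0.02,0,0,0,0],[0.055,0.066,-0.03,0,0,0,0],[0.055,0.066,-0.03,0,0,0,0],[0.055,0.066,-0.03,0,0,0,0]],
])

```text
time_s: 1.6
tcp_pos: [0.5136, -0.1837, 0.1523]
ee_rot: [[-0.807, -0.59, -0.001], [-0.59, 0.807, -0.0], [0.001, 0.001, -1.0]]
wrist_force: [-0.1, -0.1, 0.0]
gripper_width: 1.003
```

```bash
python3 - <<'E'
from station import r
from h import *
s=r.sense();print(s["time_s"],s["tcp_pos"],s["ee_rot"],s["joints"])
c=r.capture("wrist");T=np.eye(4);T[:3,:3]=s["ee_rot"];T[:3,3]=s["tcp_pos"]
E=T@c["mount"];P=cloud(c,E);print(c["mount"])
np.savez("w1.npz",E=E,**c);im=c["image"];cv2.imwrite("pics/w1.png",im[:,:,::-1])
Z=P[...,2];ok=(c["range_z"]>0)&(abs(P[...,0]-.52)<.12)&(abs(P[...,1]+.18)<.12)
m=ok&(Z>.013)&(Z<.024);n,l,st,ce=cv2.connectedComponentsWithStats(m.astype(np.uint8))
for i in range(1,n):
    if st[i,4]>500:print("hi",st[i],rect(P[l==i]),np.median(Z[l==i]))
m=ok&(Z>.007)&(Z<.013);n,l,st,ce=cv2.connectedComponentsWithStats(m.astype(np.uint8))
for i in range(1,n):
    if st[i,4]>300:print("bl",st[i],rect(P[l==i]),np.median(Z[l==i]))
E
```

```text
1.6 [ 0.51360792 -0.18374971  0.1522608 ] [[-8.07109591e-01 -5.90399879e-01 -1.44590331e-03]
 [-5.90400457e-01  8.07110463e-01 -3.31504875e-05]
 [ 1.18657573e-03  8.26905897e-04 -9.99998954e-01]] [-2.64737131e+00  1.79964920e+01 -1.65440376e+01  6.94183343e-03
 -5.55421386e+01 -5.11711281e+01]
[[-6.94230112e-04  9.63667940e-01  2.67102263e-01  7.21933614e-02]
 [ 9.99999752e-01  6.37541126e-04  2.98956643e-04  6.53599868e-05]
 [ 1.17806255e-04  2.67102404e-01 -9.63668144e-01 -1.62114788e-01]
 [ 0.00000000e+00  0.00000000e+00  0.00000000e+00  1.00000000e+00]]
hi [ 310  145   24  138 3114] (((506.81414794921875, -188.33802795410156), (99.52930450439453, 15.971871376037598), 35.74428939819336), [[461.79998779296875, -210.89999389648438], [471.1000061035156, -223.89999389648438], [551.9000244140625, -165.6999969482422], [542.5, -152.8000030517578]]) 0.0177988547293767
bl [ 308  267   26   60 1188] (((559.214111328125, -150.59918212890625), (48.54499435424805, 19.291412353515625), 35.6810188293457), [[533.9000244140625, -156.89999389648438], [545.0999755859375, -172.60000610351562], [584.5999755859375, -144.3000030517578], [573.2999877929688, -128.60000610351562]]) 0.010457834143567907
```

>>> play_rows([
  [[0.001,0.001,-0.04,0,0,-0.007,0],[0.001,0.001,-0.08,0,0,-0.007,0],[0.001,0.001,-0.115,0,0,-0.007,0],[0.001,0.001,-0.135,0,0,-0.007,0],[0.001,0.001,-0.147,0,0,-0.007,0]],
])

```text
time_s: 2.15
tcp_pos: [0.514, -0.1835, 0.0044]
ee_rot: [[-0.812, -0.583, -0.002], [-0.583, 0.812, 0.0], [0.002, 0.001, -1.0]]
wrist_force: [0.8, -0.2, 1.2]
gripper_width: 0.998
```

>>> play_rows([
  [[0,0,0,0,0,0,0.5],[0,0,0,0,0,0,1],[0,0,0,0,0,0,1],[0,0,0,0,0,0,1],[0,0,0,0,0,0,1]],
])

```text
time_s: 2.65
tcp_pos: [0.5159, -0.1823, 0.0065]
ee_rot: [[-0.811, -0.585, 0.002], [-0.585, 0.811, -0.0], [-0.001, -0.001, -1.0]]
wrist_force: [0.5, 0.3, 0.1]
gripper_width: 0.633
```

>>> play_rows([
  [[0,0,0,0,0,0,1],[0,0,0,0,0,0,1],[0,0,0,0,0,0,1],[0,0,0,0,0,0,1],[0,0,0,0,0,0,1]],
])

```text
time_s: 3.15
tcp_pos: [0.5153, -0.1823, 0.0055]
ee_rot: [[-0.811, -0.585, -0.0], [-0.585, 0.811, 0.0], [0.0, 0.0, -1.0]]
wrist_force: [-0.5, -0.4, -0.4]
gripper_width: 0.179
```

>>> play_rows([
  [[0,0,0.025,0,0,0,1],[0,0,0.055,0,0,0.1,1],[0.01,0,0.065,0,0,0.22,1],[0.02,0,0.065,0,0,0.34,1],[0.03,0,0.065,0,0,0.46,1]],
])

```text
time_s: 3.65
tcp_pos: [0.5457, -0.1823, 0.0711]
ee_rot: [[-0.463, -0.886, 0.001], [-0.886, 0.463, 0.0], [-0.001, -0.001, -1.0]]
wrist_force: [0.2, 0.1, -0.6]
gripper_width: 0.181
```

>>> play_rows([
  [[0.01,0.01,0,0,0,0.12,1],[0.02,0.02,0,0,0,0.24,1],[0.03,0.03,0,0,0,0.36,1],[0.035,0.04,0,0,0,0.48,1],[0.035,0.05,0,0,0,0.6,1]],
])

```text
time_s: 4.15
tcp_pos: [0.5808, -0.1319, 0.0701]
ee_rot: [[0.119, -0.993, -0.0], [-0.993, -0.119, -0.0], [-0.0, 0.0, -1.0]]
wrist_force: [0.1, -0.1, -0.8]
gripper_width: 0.177
```

>>> play_rows([
  [[0,0.015,0,0,0,0.09,1],[0,0.03,0,0,0,0.17,1],[0,0.03,0,0,0,0.17,1],[0,0.03,0,0,0,0.17,1],[0,0.03,0,0,0,0.17,1]],
])

```text
time_s: 4.65
tcp_pos: [0.5802, -0.1028, 0.0704]
ee_rot: [[0.279, -0.96, -0.0], [-0.96, -0.279, -0.0], [-0.0, 0.0, -1.0]]
wrist_force: [-0.0, 1.1, -0.9]
gripper_width: 0.178
```

```bash
python3 - <<'E'
from station import r
from h import *
s=r.sense();print(s["time_s"],s["tcp_pos"],s["ee_rot"],s["joints"],s["wrist_force"])
c=r.capture("wrist");T=np.eye(4);T[:3,:3]=s["ee_rot"];T[:3,3]=s["tcp_pos"]
E=T@c["mount"];P=cloud(c,E)
c2=r.capture("scene");P2=cloud(c2);c3=r.capture("top");P3=cloud(c3)
O=np.array([.5253,.1054,0]);a=np.array([-.281,.960,0]);b=np.array([-.960,-.281,0])
for n,c,P in(("w",c,P),("s",c2,P2),("t",c3,P3)):
    np.savez(n+"2.npz",**c)
    D=np.stack([(P-O)@a,(P-O)@b,P[...,2]],-1)*1000
    m=(c["range_z"]>0)&(abs(D[...,1])<16)&(D[...,0]<-58)&(D[...,0]>-125)&(D[...,2]>60)&(D[...,2]<90)
    q=D[m];print(n,m.sum())
    if m.sum()>5:
        print(" blade x",np.percentile(q[:,0],[2,98]),"y",np.percentile(q[:,1],[2,50,98]),"z",np.percentile(q[:,2],[10,50,90]),"slope",np.polyfit(q[:,0],q[:,2],1),"yslope",np.polyfit(q[:,0],q[:,1],1))
    m=(c["range_z"]>0)&(abs(D[...,2]-84.5)<3)&(abs(D[...,1])<70)&(abs(D[...,0])<70);q=D[m]
    if m.sum()>50:print(" cover x",np.percentile(q[:,0],[.5,99.5]),"y",np.percentile(q[:,1],[1,99]),"z",np.median(q[:,2]))
v=np.hstack([cv2.resize(c2["image"][170:310,230:380],(640,600),interpolation=1)])
cv2.imwrite("pics/s2.png",v[:,:,::-1])
E
```

```text
4.65 [ 0.58017349 -0.10278301  0.07040398] [[ 2.78863021e-01 -9.60330802e-01 -4.07418291e-04]
 [-9.60330886e-01 -2.78863026e-01 -4.61751950e-05]
 [-6.92704354e-05  4.04132923e-04 -9.99999916e-01]] [ 5.69032173e+00  2.71347473e+01 -1.56414959e+01  4.33173658e-04
 -4.72472474e+01  1.05017430e+01] [-0.02174819  1.0773773  -0.92108723]
w 0
s 10
 blade x [-124.57133327  -59.35514979] y [-7.33196099 -1.32175851  7.37349995] z [71.46309071 82.14376283 87.13467693] slope [ 0.20381669 99.20189256] yslope [0.03002896 1.98767008]
 cover x [-61.45138483  64.67849789] y [-68.692455    56.16316744] z 84.47710680153308
t 20
 blade x [-124.08124848 -108.22663138] y [ 8.93325035 13.23751316 15.69862466] z [72.54774029 74.99008917 76.99494537] slope [ 0.17577806 94.82842672] yslope [-0.13306258 -2.2206347 ]
 cover x [ 5.72973059 67.17553561] y [-68.24698483  68.20272496] z 84.53201738609484
```

View pics/s2.png

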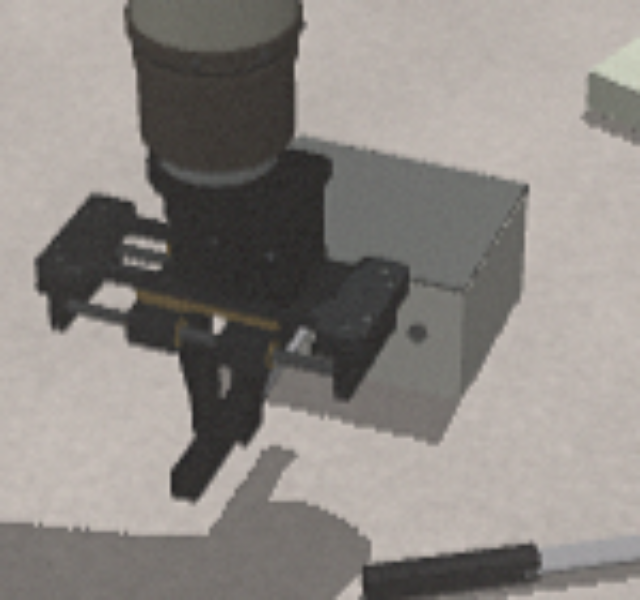

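The scene crop shows the spatula held level in front of the dispenser. The handle's rear end is at (190,480) and the display face is partly hidden behind the gripper. I'll check the handle's pitch in the wrist depth and then insert the blade.

```bash
python3 - <<'E'
from h import *
c=dict(np.load("w2.npz"));P=cloud(c,c["mount"])*1000
m=(c["range_z"]>0)&(abs(P[...,1])<12)&(P[...,0]>12)&(P[...,0]<75)&(P[...,2]>-25)&(P[...,2]<5)
q=P[m];print(m.sum(),np.percentile(q,[1,50,99],axis=0))
t=q[abs(q[:,1])<6];print(np.polyfit(t[:,0],t[:,2],1),np.polyfit(q[:,0],q[:,1],1))
E
```

```text
5834 [[ 12.56217976  -8.5881734  -13.75392285]
 [ 38.1527641   -0.70382131 -12.28056707]
 [ 60.51349144   7.03364247  -5.19057863]]
[  0.01945786 -12.96571611] [ 0.00284572 -0.89463868]
```

>>> play_rows([
  [[0.001,0.013,0.001,0,0,0,1],[-0.002,0.023,0.001,0,0,0,1],[-0.002,0.023,0.001,0,0,0,1],[-0.002,0.023,0.001,0,0,0,1]],
])

```text
time_s: 5.2
tcp_pos: [0.5783, -0.0787, 0.0716]
ee_rot: [[0.281, -0.96, 0.0], [-0.96, -0.281, -0.0], [0.0, -0.0, -1.0]]
wrist_force: [0.2, -0.2, -0.4]
gripper_width: 0.181
```

>>> play_rows([
  [[0,0,-0.0026,0,0,0,1],[-0.003,0.01,-0.0026,0,0,0,1],[-0.007,0.023,-0.0026,0,0,0,1],[-0.01,0.036,-0.0026,0,0,0,1],[-0.014,0.048,-0.0026,0,0,0,1]],
])

```text
time_s: 5.7
tcp_pos: [0.5641, -0.0299, 0.069]
ee_rot: [[0.281, -0.96, 0.0], [-0.96, -0.281, 0.0], [0.0, -0.0, -1.0]]
wrist_force: [0.3, 0.4, -1.4]
gripper_width: 0.178
```

>>> play_rows([
  [[0,0,0,0,0,0,1],[0,0,0,0,0,0,1]],
])

```text
time_s: 5.9
tcp_pos: [0.5644, -0.0307, 0.0691]
ee_rot: [[0.281, -0.96, 0.0], [-0.96, -0.281, -0.0], [0.0, -0.0, -1.0]]
wrist_force: [0.7, 0.4, 0.4]
gripper_width: 0.182
```

```bash
cat > look.py <<'E'
from station import r
from h import *
import sys
s=r.sense();print(s["time_s"],s["tcp_pos"],s["wrist_force"],s["gripper_width"])
c2=r.capture("scene");cv2.imwrite(f"pics/{sys.argv[1]}.png",cv2.resize(c2["image"][150:320,220:400],(635,600))[:,:,::-1])
O=np.array([.5253,.1054,0]);a=np.array([-.281,.960,0]);b=np.array([-.960,-.281,0])
print("tcp d",(s["tcp_pos"]-O)@a,(s["tcp_pos"]-O)@b)
c=r.capture("wrist");P=cloud(c,c["mount"])*1000
m=(c["range_z"]>0)&(abs(P[...,1])<6)&(P[...,0]>14)&(P[...,0]<58)&(P[...,2]>-30)&(P[...,2]<15)
q=P[m];print("pitch",np.polyfit(q[:,0],q[:,2],1),np.percentile(q[:,2],[2,98]))
E
python3 look.py s3
```

```text
5.9 [ 0.56439374 -0.03068227  0.06914319] [0.74236692 0.41308085 0.4315131 ] 0.1818507419017273
tcp d -0.1416243198135941 0.0007091226756731079
pitch [-2.33080828e-04 -1.24110160e+01] [-13.70176621 -11.16228587]
```

View pics/s3.png

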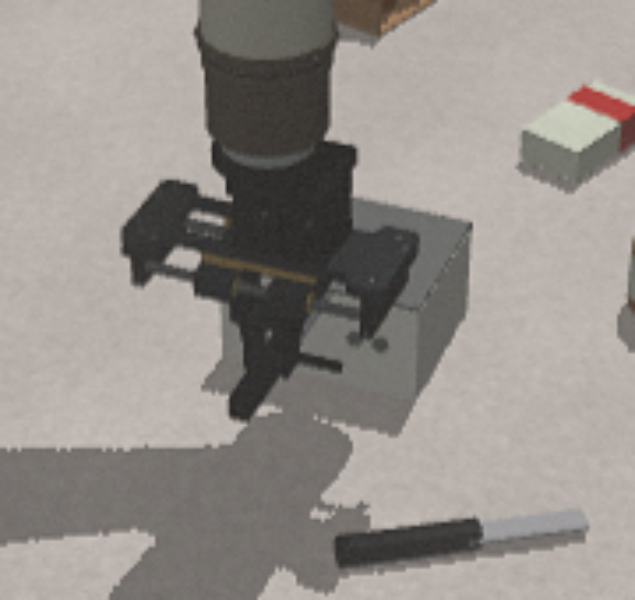

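The scene crop shows the blade in the notch at about (330,360), with no reaction force. Next I lift along the cover's arc.

>>> play_rows([
  [[0,0,0.007,0,0,0,1],[0,0,0.015,0,0,0,1],[0,0.002,0.0245,0,0,0,1],[-0.001,0.004,0.0335,0,0,0,1],[-0.002,0.007,0.042,0,0,0,1]],
])

```text
time_s: 6.5
tcp_pos: [0.5625, -0.0244, 0.1121]
ee_rot: [[0.28, -0.96, 0.001], [-0.96, -0.28, -0.0], [0.0, -0.001, -1.0]]
wrist_force: [-0.3, -0.6, -1.0]
gripper_width: 0.18
```

```bash
python3 look.py s4
```

```text
6.5 [ 0.56253561 -0.02440346  0.11212199] [-0.2755066  -0.61057858 -1.04889126] 0.17984826092631043
tcp d -0.1350745266710159 0.0007285869655927577
pitch [-6.52383534e-03 -1.24110763e+01] [-13.93743976 -11.34319231]
```

View pics/s4.png

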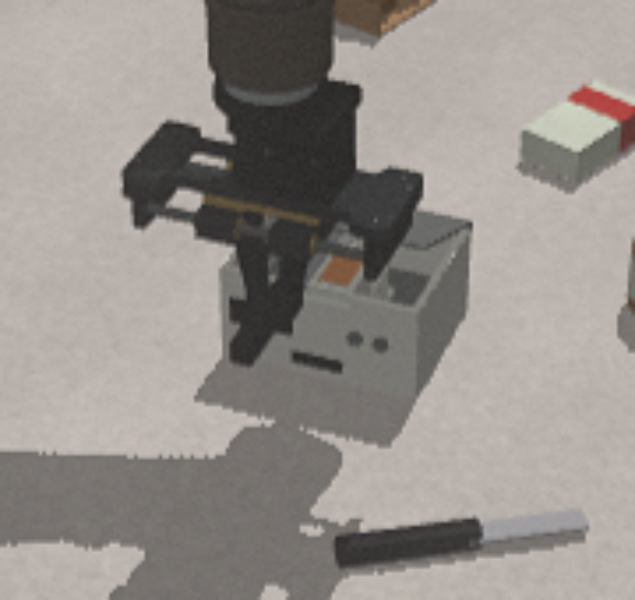

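The scene crop shows the cover tilted up to about 0.4 rad, with the brown cassette window visible at (340,270). The blade is carrying it, so I continue along the arc.

>>> play_rows([
  [[-0.002,0.006,0.0124,0,0,0,1],[-0.004,0.014,0.0237,0,0,0,1],[-0.007,0.023,0.0337,0,0,0,1],[-0.01,0.034,0.042,0,0,0,1],[-0.012,0.042,0.0467,0,0,0,1]],
])

```text
time_s: 7.1
tcp_pos: [0.5503, 0.0189, 0.159]
ee_rot: [[0.281, -0.96, 0.001], [-0.96, -0.281, 0.0], [0.0, -0.001, -1.0]]
wrist_force: [0.7, -1.3, -0.7]
gripper_width: 0.179
```

>>> play_rows([
  [[-0.004,0.012,0.005,0,0,0,1],[-0.007,0.025,0.009,0,0,0,1],[-0.011,0.039,0.01,0,0,0,1],[-0.015,0.052,0.009,0,0,0,1],[-0.018,0.063,0.008,0,0,0,1]],
])

```text
time_s: 7.6
tcp_pos: [0.5319, 0.082, 0.1654]
ee_rot: [[0.281, -0.96, -0.0], [-0.96, -0.281, 0.0], [-0.0, 0.0, -1.0]]
wrist_force: [1.3, -0.8, -1.3]
gripper_width: 0.181
```

>>> play_rows([
  [[0,0,0,0,0,0,1],[0,0,0,0,0,0,1],[0,0,0,0,0,0,1]],
])

```text
time_s: 7.9
tcp_pos: [0.5324, 0.0806, 0.1655]
ee_rot: [[0.28, -0.96, -0.0], [-0.96, -0.28, -0.0], [-0.0, 0.0, -1.0]]
wrist_force: [-0.6, -0.6, -0.7]
gripper_width: 0.178
```

```bash
python3 look.py s5
```

```text
7.9 [0.53242582 0.0805595  0.16552942] [-0.59628996 -0.57571367 -0.72398938] 0.17764842592250304
tcp d -0.02584923777477267 0.0001393940552831411
pitch [-4.53706102e-05 -1.24499323e+01] [-13.6548182  -11.15552699]
```

View pics/s5.png

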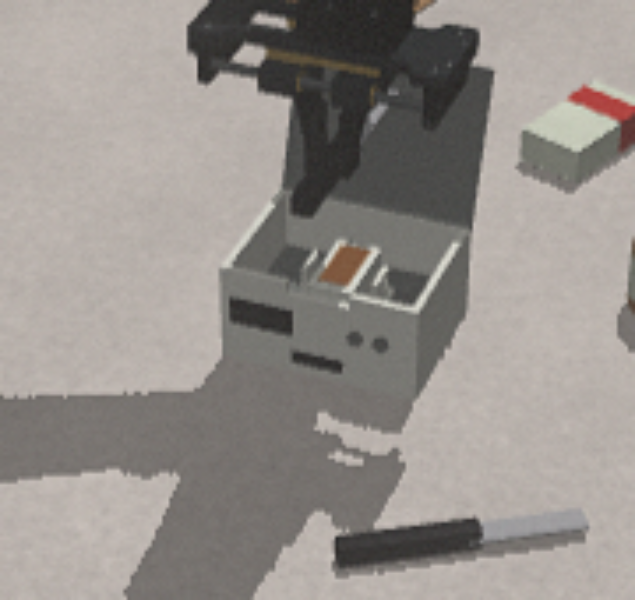

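The scene crop shows the cover open past upright, leaning back behind (400,150). The cassette (340,265) is visible inside. I back out and lay the spatula down.

>>> play_rows([
  [[0.003,-0.03,0,0,0,0,1],[0.007,-0.07,0,0,0,0,1],[0.01,-0.11,0,0,0,0,1],[0.014,-0.155,0,0,0,0,1],[0.018,-0.2,0,0,0,0,1]],
])

```text
time_s: 8.5
tcp_pos: [0.5504, -0.1213, 0.1658]
ee_rot: [[0.28, -0.96, 0.0], [-0.96, -0.28, 0.0], [0.0, -0.0, -1.0]]
wrist_force: [0.2, 0.0, -0.3]
gripper_width: 0.177
```

>>> play_rows([
  [[0,-0.03,-0.02,0,0,0,1],[0,-0.06,-0.05,0,0,0,1],[0,-0.08,-0.085,0,0,0,1],[0,-0.08,-0.115,0,0,0,1],[0,-0.08,-0.14,0,0,0,1]],
])

```text
time_s: 9.0
tcp_pos: [0.5494, -0.2007, 0.0237]
ee_rot: [[0.278, -0.961, -0.002], [-0.961, -0.278, 0.0], [-0.001, 0.002, -1.0]]
wrist_force: [0.5, -0.2, -0.1]
gripper_width: 0.177
```

>>> play_rows([
  [[0,0,-0.01,0,0,0,1],[0,0,-0.015,0,0,0,1],[0,0,-0.0185,0,0,0,1],[0,0,-0.0185,0,0,0,1],[0,0,-0.0185,0,0,0,1]],
])

```text
time_s: 9.5
tcp_pos: [0.5513, -0.1993, 0.0083]
ee_rot: [[0.281, -0.96, 0.002], [-0.96, -0.281, -0.0], [0.001, -0.002, -1.0]]
wrist_force: [0.5, 0.1, -0.7]
gripper_width: 0.183
```

>>> play_rows([
  [[0,0,-0.002,0,0,0,1],[0,0,-0.002,0,0,0,0.8],[0,0,-0.002,0,0,0,0.4],[0,0,-0.002,0,0,0,0],[0,0,-0.002,0,0,0,0]],
])

```text
time_s: 10.0
tcp_pos: [0.5505, -0.1993, 0.0053]
ee_rot: [[0.28, -0.96, 0.0], [-0.96, -0.28, -0.0], [0.0, -0.0, -1.0]]
wrist_force: [-0.1, 0.7, -0.2]
gripper_width: 0.39
```

>>> play_rows([
  [[0,0,0,0,0,0,0],[0,0,0,0,0,0,0],[0,0,0,0,0,0,0],[0,0,0,0,0,0,0],[0,0,0,0,0,0,0]],
])

```text
time_s: 10.5
tcp_pos: [0.5504, -0.1993, 0.0051]
ee_rot: [[0.28, -0.96, 0.0], [-0.96, -0.28, -0.0], [0.0, -0.0, -1.0]]
wrist_force: [-0.2, -0.0, 0.7]
gripper_width: 0.843
```

>>> play_rows([
  [[0,0,0.02,0,0,0,0],[0,0,0.06,0,0,0,0],[0,0,0.1,0,0,0,0],[0,0,0.15,0,0,0,0],[0,0,0.195,0,0,0,0]],
])

```text
time_s: 11.0
tcp_pos: [0.5502, -0.1994, 0.2025]
ee_rot: [[0.28, -0.96, 0.001], [-0.96, -0.28, -0.0], [0.001, -0.001, -1.0]]
wrist_force: [1.1, -0.6, 0.3]
gripper_width: 0.997
```

```bash
python3 - <<'E'
from station import r
from h import *
s=r.sense();print(s["time_s"],s["tcp_pos"],s["gripper_width"])
O=np.array([.5253,.1054,0]);a=np.array([-.281,.960,0]);b=np.array([-.960,-.281,0])
for n in("top","scene"):
    c=r.capture(n);P=cloud(c);np.savez(n+"6.npz",**c);im=c["image"].astype(int)
    D=np.stack([(P-O)@a,(P-O)@b,P[...,2]],-1)*1000
    ok=c["range_z"]>0
    m=ok&(abs(D[...,0])<50)&(abs(D[...,1])<66)&(D[...,2]>40)&(D[...,2]<72);q=D[m]
    k=m&(im[...,0]-im[...,2]>40)
    print(n,m.sum(),np.percentile(q,[1,50,99],axis=0).round(1),"window",k.sum(),D[k].mean(0),rect(D[k]/1000))
    m=ok&(D[...,0]>50)&(D[...,0]<150)&(abs(D[...,1])<60)&(D[...,2]>100)&(D[...,2]<220);q=D[m]
    if m.sum()>20:f=np.polyfit(q[:,2],q[:,0],1);print("cover angle",np.pi/2+np.arctan(f[0]),q.max(0))
c=np.load("top6.npz");cv2.imwrite("pics/t6.png",cv2.resize(c["image"][170:350,200:440],(800,600))[:,:,::-1])
E
```

```text
11.0 [ 0.55021236 -0.19937971  0.20252767] 0.9971179505445658
top 586 [[-33.3 -29.6  44.8]
 [ -2.    0.8  66.1]
 [ 29.   30.3  70.8]] window 243 [-1.99834422 -0.93436296 66.79525025] (((-2.2060470581054688, -1.0932302474975586), (48.616920471191406, 22.96901512145996), 0.5325912237167358), [[-26.600000381469727, 10.199999809265137], [-26.399999618530273, -12.800000190734863], [22.200000762939453, -12.399999618530273], [22.0, 10.600000381469727]])
cover angle 1.886296745511491 [105.19323992  59.98834    201.19450789]
scene 329 [[-46.2 -31.3  44. ]
 [ -7.3  -3.9  64.9]
 [ 29.8  30.4  70.2]] window 91 [-1.29290967 -0.30308924 66.47806761] (((-0.5251522064208984, 0.30484676361083984), (48.52918243408203, 25.409536361694336), 0.03885732963681221), [[-24.799999237060547, 13.0], [-24.799999237060547, -12.399999618530273], [23.700000762939453, -12.399999618530273], [23.700000762939453, 13.0]])
cover angle 1.8773872266232066 [110.43430058  59.96761492 199.5982213 ]
```

View pics/t6.png

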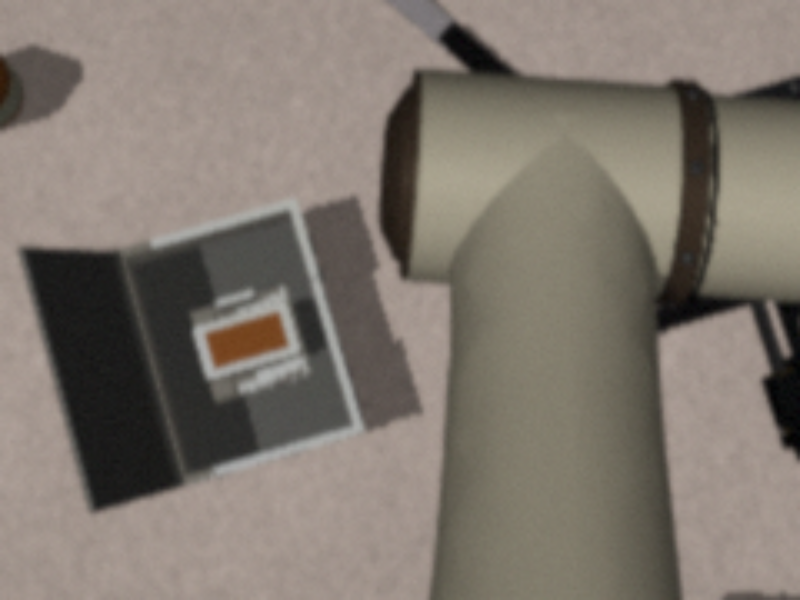

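The top crop shows the cover leaning back on the left at about (90,380), and measured near 1.88 rad. The cassette window is at (245,340) and the arm hides the laid-down spatula. Before I descend next to the open cover, I check how far the arm reaches over the +y side at each height.

```bash
python3 - <<'E'
from h import *
t=np.array([.5502,-.1994,.2025]);a=np.array([-.281,.960,0]);b=np.array([-.960,-.281,0])
Q=[]
for n in("top6","scene6"):
    c=dict(np.load(n+".npz"));P=cloud(c);Q.append(P[(c["range_z"]>0)&(P[...,2]>.17)&(P[...,2]<.95)&(P[...,0]>.05)&(P[...,0]<.95)])
P=np.vstack(Q);D=np.stack([(P-t)@a,(P-t)@b,P[:,2]-t[2]],-1)*1000
D=D[(abs(D[:,1])<250)&(D[:,0]<400)]
for z in range(0,500,25):
    q=D[(D[:,2]>=z)&(D[:,2]<z+25)]
    if len(q)>3:print(z,len(q),np.percentile(q[:,:2],[1,99],axis=0).round().tolist(), "max a within |b|<80:",q[abs(q[:,1])<80][:,0].max(initial=-999).round())
E
```

```text
0 108 [[-16.0, -57.0], [10.0, 49.0]] max a within |b|<80: 11.0
25 175 [[-15.0, -59.0], [11.0, 53.0]] max a within |b|<80: 12.0
50 144 [[-16.0, -62.0], [27.0, 72.0]] max a within |b|<80: 13.0
75 1081 [[-42.0, -90.0], [39.0, 85.0]] max a within |b|<80: 40.0
100 2806 [[-40.0, -97.0], [37.0, 95.0]] max a within |b|<80: 38.0
125 468 [[-32.0, -89.0], [23.0, 15.0]] max a within |b|<80: 25.0
150 342 [[-40.0, -52.0], [33.0, 27.0]] max a within |b|<80: 36.0
175 688 [[-40.0, -52.0], [34.0, 32.0]] max a within |b|<80: 38.0
200 419 [[-42.0, -41.0], [34.0, 39.0]] max a within |b|<80: 36.0
225 505 [[-42.0, -41.0], [33.0, 32.0]] max a within |b|<80: 35.0
250 581 [[-46.0, -44.0], [37.0, 45.0]] max a within |b|<80: 98.0
275 971 [[-44.0, -105.0], [185.0, 41.0]] max a within |b|<80: 150.0
300 2110 [[-42.0, -110.0], [219.0, 37.0]] max a within |b|<80: 221.0
325 9236 [[-40.0, -102.0], [213.0, 36.0]] max a within |b|<80: 217.0
350 8849 [[-39.0, -75.0], [217.0, 79.0]] max a within |b|<80: 234.0
375 3949 [[-17.0, -16.0], [244.0, 154.0]] max a within |b|<80: 246.0
400 4294 [[166.0, 38.0], [266.0, 200.0]] max a within |b|<80: 244.0
425 4865 [[180.0, 81.0], [284.0, 194.0]] max a within |b|<80: 220.0
450 4909 [[196.0, 123.0], [283.0, 202.0]] max a within |b|<80: -999.0
475 1430 [[215.0, 165.0], [269.0, 197.0]] max a within |b|<80: -999.0
```

>>> play_rows([
  [[-0.004,0.045,0,0,0,0,0],[-0.008,0.09,0,0,0,0,0],[-0.012,0.135,0,0,0,0,0],[-0.016,0.18,0,0,0,0,0],[-0.019,0.225,0,0,0,0,0]],
])

```text
time_s: 11.6
tcp_pos: [0.5306, 0.0273, 0.1998]
ee_rot: [[0.28, -0.96, -0.0], [-0.96, -0.28, 0.0], [-0.0, 0.0, -1.0]]
wrist_force: [1.6, 0.3, 0.2]
gripper_width: 1.0
```

>>> play_rows([
  [[-0.003,0.04,-0.01,0,0,0,0],[-0.005,0.07,-0.02,0,0,0,0],[-0.005,0.078,-0.03,0,0,0,0],[-0.005,0.078,-0.04,0,0,0,0],[-0.005,0.078,-0.04,0,0,0,0]],
])

```text
time_s: 12.1
tcp_pos: [0.5251, 0.1025, 0.1582]
ee_rot: [[0.279, -0.96, -0.004], [-0.96, -0.279, -0.002], [0.0, 0.004, -1.0]]
wrist_force: [0.2, -0.2, -0.7]
gripper_width: 0.998
```

```bash
python3 - <<'E'
from station import r
from h import *
s=r.sense();print(s["time_s"],s["tcp_pos"],s["ee_rot"].round(4))
c=r.capture("wrist");P=cloud(c,c["mount"])*1000   # tool frame; height = tcpz - z
h=s["tcp_pos"][2]*1000-P[...,2];im=c["image"].astype(int);ok=c["range_z"]>0
cv2.imwrite("pics/w7.png",c["image"][:,:,::-1])
k=ok&(im[...,0]-im[...,2]>40)&(abs(h-66)<8)
print("window",k.sum(),h[k].mean(),rect(P[k]/1000))
m=ok&(abs(h-66)<5)&(abs(P[...,0])<45)&(abs(P[...,1])<22);print("top",m.sum(),h[m].mean(),rect(P[m]/1000))
m=ok&(h>45)&(h<68)&(abs(P[...,0])<14)&(abs(P[...,1])<40);print("pads y",np.percentile(P[m][:,1],[.5,99.5]))
m=ok&(abs(h-80)<4)&(abs(P[...,1])<90)&(abs(P[...,0])<90);print("rim y",np.percentile(P[m][:,1],[.5,99.5]),"x",np.percentile(P[m][:,0],[.5,99.5]))
c=r.capture("top");P=cloud(c);im=c["image"].astype(int)
m=(c["range_z"]>0)&(P[...,0]>.45)&(P[...,0]<.65)&(P[...,1]<-.05)&(P[...,1]>-.3)
hd=m&(P[...,2]>.012)&(P[...,2]<.03);print("spatula handle",hd.sum(),rect(P[hd]),np.median(P[hd][:,2]))
E
```

```text
12.1 [0.52511837 0.10249817 0.15815544] [[ 2.794e-01 -9.602e-01 -4.000e-03]
 [-9.602e-01 -2.793e-01 -1.700e-03]
 [ 5.000e-04  4.300e-03 -1.000e+00]]
window 3078 66.64166836369091 (((-0.17104339599609375, -3.3349056243896484), (50.20664978027344, 24.521800994873047), 0.7017151713371277), [[-25.399999618530273, 8.600000381469727], [-25.100000381469727, -15.899999618530273], [25.100000381469727, -15.300000190734863], [24.799999237060547, 9.199999809265137]])
top 5747 66.23984068166403 (((-0.0038299560546875, -3.6641464233398438), (36.079368591308594, 63.842369079589844), 89.87229919433594), [[-32.0, -21.600000381469727], [31.899999618530273, -21.799999237060547], [32.0, 14.300000190734863], [-31.899999618530273, 14.399999618530273]])
pads y [-34.10310586  26.6428958 ]
rim y [-81.55921937  74.37064158] x [-19.63138853  55.74559132]
spatula handle 410 (((541.7783813476562, -172.93800354003906), (19.74483299255371, 175.00177001953125), 16.285789489746094), [[507.79998779296875, -91.69999694824219], [556.7999877929688, -259.70001220703125], [575.7999877929688, -254.1999969482422], [526.7000122070312, -86.19999694824219]]) 0.01678250734691955
```

View pics/w7.png

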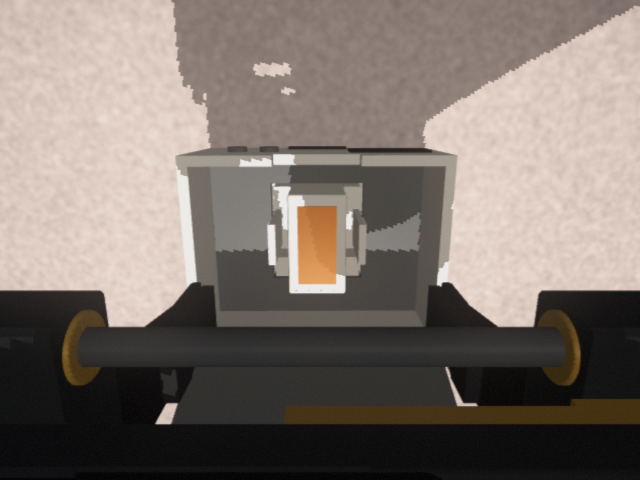

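The wrist view shows the cassette at about (317,245), its two pads at (272,243) and (361,243), and the fingers straddling them. The cassette sits about 3.5 mm off centre along the jaws. I'll correct that partway down and measure again.

>>> play_rows([
  [[0.002,0,-0.02,0,0,0,0],[0.002,0,-0.05,0,0,0,0],[0.002,0,-0.06,0,0,0,0],[0.002,0,-0.06,0,0,0,0],[0.002,0,-0.06,0,0,0,0]],
])

```text
time_s: 12.7
tcp_pos: [0.5293, 0.1035, 0.1012]
ee_rot: [[0.28, -0.96, 0.002], [-0.96, -0.28, 0.0], [0.0, -0.002, -1.0]]
wrist_force: [0.1, -0.1, 0.9]
gripper_width: 1.002
```

```bash
python3 - <<'E'
from station import r
from h import *
s=r.sense();print(s["time_s"],s["tcp_pos"],s["ee_rot"].round(4))
c=r.capture("wrist");P=cloud(c,c["mount"])*1000
h=s["tcp_pos"][2]*1000-P[...,2];ok=c["range_z"]>0
m=ok&(abs(h-66)<5)&(abs(P[...,0])<45)&(abs(P[...,1])<24);print("top",m.sum(),h[m].mean(),rect(P[m]/1000))
m=ok&(h>45)&(h<68)&(abs(P[...,0])<14)&(abs(P[...,1])<38);print("pads y",np.percentile(P[m][:,1],[.5,99.5]))
E
```

```text
12.7 [0.52933562 0.10345384 0.10123756] [[ 2.799e-01 -9.600e-01  1.800e-03]
 [-9.600e-01 -2.799e-01  2.000e-04]
 [ 3.000e-04 -1.800e-03 -1.000e+00]]
top 8372 66.24877516683021 (((2.287698745727539, 1.199575424194336), (36.144187927246094, 59.27167510986328), 89.97848510742188), [[-27.399999618530273, -16.899999618530273], [31.899999618530273, -16.899999618530273], [31.899999618530273, 19.299999237060547], [-27.299999237060547, 19.299999237060547]])
pads y [-29.2074114   31.53186585]
```

>>> play_rows([
  [[0,0,-0.02,0,0,0,0],[0,0,-0.04,0,0,0,0],[0,0,-0.054,0,0,0,0],[0,0,-0.062,0,0,0,0],[0,0,-0.062,0,0,0,0]],
])

```text
time_s: 13.25
tcp_pos: [0.5284, 0.1037, 0.0381]
ee_rot: [[0.28, -0.96, -0.0], [-0.96, -0.28, -0.0], [0.0, 0.0, -1.0]]
wrist_force: [0.1, 0.2, 0.4]
gripper_width: 1.0
```

>>> play_rows([
  [[0,0,0,0,0,0,0.3],[0,0,0,0,0,0,0.6],[0,0,0,0,0,0,1],[0,0,0,0,0,0,1],[0,0,0,0,0,0,1]],
])

```text
time_s: 13.75
tcp_pos: [0.5286, 0.1037, 0.0386]
ee_rot: [[0.28, -0.96, 0.001], [-0.96, -0.28, 0.0], [-0.0, -0.001, -1.0]]
wrist_force: [-1.1, 0.1, 1.1]
gripper_width: 0.637
```

>>> play_rows([
  [[0,0,0,0,0,0,1],[0,0,0,0,0,0,1],[0,0,0,0,0,0,1],[0,0,0,0,0,0,1],[0,0,0,0,0,0,1]],
])

```text
time_s: 14.25
tcp_pos: [0.5286, 0.1038, 0.0391]
ee_rot: [[0.281, -0.96, 0.001], [-0.96, -0.281, 0.0], [0.0, -0.001, -1.0]]
wrist_force: [-1.7, -0.4, 6.6]
gripper_width: 0.485
```

>>> play_rows([
  [[0,0,0,0,0,0,1],[0,0,0,0,0,0,1],[0,0,0.002,0,0,0,1],[0,0,0.005,0,0,0,1],[0,0,0.01,0,0,0,1]],
])

```text
time_s: 14.75
tcp_pos: [0.5278, 0.1035, 0.0478]
ee_rot: [[0.28, -0.96, -0.001], [-0.96, -0.28, -0.001], [0.0, 0.002, -1.0]]
wrist_force: [0.3, -1.4, -1.6]
gripper_width: 0.479
```

>>> play_rows([
  [[0,0,0.015,0,0,0,1],[0,0,0.03,0,0,0,1],[0,0,0.05,0,0,0,1],[0,0,0.07,0,0,0,1],[0,0,0.09,0,0,0,1]],
])

```text
time_s: 15.25
tcp_pos: [0.5281, 0.1036, 0.1389]
ee_rot: [[0.28, -0.96, -0.0], [-0.96, -0.28, -0.0], [-0.0, 0.0, -1.0]]
wrist_force: [0.6, 0.7, -1.5]
gripper_width: 0.484
```

>>> play_rows([
  [[0,0,0.015,0,0,0,1],[0,0,0.03,0,0,0,1],[0,0,0.03,0,0,0,1],[0,0,0.03,0,0,0,1],[0,0,0.03,0,0,0,1]],
])

```text
time_s: 15.75
tcp_pos: [0.5276, 0.1034, 0.167]
ee_rot: [[0.28, -0.96, -0.002], [-0.96, -0.28, -0.001], [0.0, 0.002, -1.0]]
wrist_force: [0.1, -0.4, -1.9]
gripper_width: 0.479
```

```bash
python3 - <<'E'
from station import r
from h import *
s=r.sense();print(s["time_s"],s["tcp_pos"],s["wrist_force"],s["gripper_width"])
c=r.capture("scene");P=cloud(c);cv2.imwrite("pics/s8.png",cv2.resize(c["image"][120:330,200:400],(571,600))[:,:,::-1])
O=np.array([.5286,.1036,0]);a=np.array([-.281,.960,0]);b=np.array([-.960,-.281,0])
D=np.stack([(P-O)@a,(P-O)@b,P[...,2]],-1)*1000
m=(c["range_z"]>0)&(D[...,0]>55)&(D[...,0]<150)&(abs(D[...,1])<70)&(D[...,2]>100)&(D[...,2]<195);q=D[m];f=np.polyfit(q[:,2],q[:,0],1);print("cover",m.sum(),np.pi/2+np.arctan(f[0]))
for n in("top",):
    c=r.capture(n);P=cloud(c);m=(c["range_z"]>0)&(P[...,0]>.45)&(P[...,0]<.65)&(P[...,1]<-.05)&(P[...,1]>-.3)&(P[...,2]<.05)&(P[...,2]>.006);print("spat z",np.percentile(P[m][:,2],[2,50,98]),rect(P[m])[1])
c=r.capture("wrist");P=cloud(c,c["mount"])*1000;h=s["tcp_pos"][2]*1000-P[...,2];im=c["image"].astype(int)
k=(c["range_z"]>0)&(im[...,0]-im[...,2]>40)&(abs(P[...,0])<40)&(abs(P[...,1])<20);q=P[k];print("window h",h[k].mean(),"tilt",np.polyfit(q[:,0],q[:,2],1)[0],np.polyfit(q[:,1],q[:,2],1)[0])
E
```

```text
15.75 [0.52758743 0.10341942 0.1670039 ] [ 0.07220139 -0.39964904 -1.89156543] 0.4785943693709162
cover 786 1.8696927337264229
spat z [0.00626532 0.01354968 0.02174039] [[463.6000061035156, -52.900001525878906], [465.79998779296875, -286.1000061035156], [644.4000244140625, -284.3999938964844], [642.2000122070312, -51.20000076293945]]
window h 222.3065811992127 tilt -1.2612799538475232 -0.14845085379460765
```

View pics/s8.png

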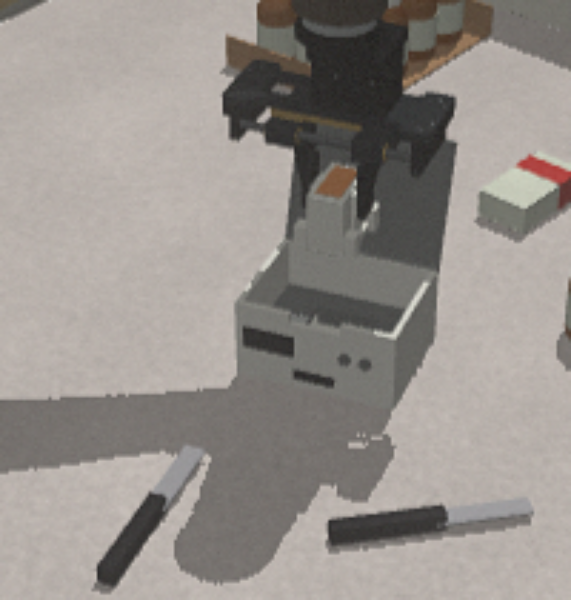

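The scene crop shows the cassette (window at (335,183)) held upright above the open box. The cover is open and the spatula lies flat at (150,515). I let it settle and hand in.

>>> play_rows([
  [[0,0,0,0,0,0,1],[0,0,0,0,0,0,1],[0,0,0,0,0,0,1],[0,0,0,0,0,0,1],[0,0,0,0,0,0,1]],
])

```text
time_s: 16.4
tcp_pos: [0.5284, 0.1037, 0.1682]
ee_rot: [[0.28, -0.96, 0.0], [-0.96, -0.28, 0.0], [-0.0, -0.0, -1.0]]
wrist_force: [-0.5, -0.1, -0.7]
gripper_width: 0.482
```

```bash
python3 -c "
from station import r
s=r.sense();print(s['time_s'],s['tcp_pos'],s['wrist_force'],s['gripper_width'],abs(s['joint_velocities']).max())
print(r.finish_job())"
```

```text
16.4 [0.52837346 0.10368113 0.16816802] [-0.49756501 -0.08761809 -0.65275776] 0.48174623695537755 0.08885023791211263
the job is handed in; nothing more can be done
None
```

I pried the cover open with the rightmost spatula, swung it back past upright and laid the spatula on the table. I then pinched both catches and lifted the cassette clear, and handed the job in at 16.4 s while still holding it. `finish_job` gave no verdict.

- **Cover:** it measured about 1.87 rad open after the cassette was lifted.
- **Spatula:** it lies flat on the table in the last picture. My last numeric check of it was spoiled because the measured region took in more than the spatula. An earlier reading from the top camera put its handle top at about 17 mm, as expected for it lying flat.
- **Cassette:** it looks upright in the picture, with its underside at about 0.14 m. That height is inferred from how far the gripper rose, not measured directly.
- **Catches:** the jaws stopped at about 42 mm, against 44 mm for both catches fully in. I put the 2 mm difference down to the pads giving or the opening scale. The catch travel itself was not measured.
- **Weight:** the upward force while lifting was 1.5 to 1.9 N, which suits the cassette's mass, but the final reading was only 0.7 N. The jaw width had not changed, so I took this as sensor noise.
- **Tilt:** my tilt measurement from the wrist camera was not usable because parts of the gripper were in the mask. I relied on the picture instead.
- **Bottles and carton:** no move went near them, but I did not measure their positions again at the end.

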